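Scrape the offcuts off the trimming board into the catch tray

ROBOT

A 6-joint arm with a two-finger parallel gripper is mounted at the origin on the work surface. World frame = base frame: x ahead of the robot, y to its left, z up, the work surface at z = 0. Lengths are in mm, angles in degrees, forces in N, time in s.
With the tool pointing down it reaches from about 350 to 850 mm from the base axis. Payload 8.1 kg.
Tool frame: the origin (TCP) lies midway between the tips of the shut fingers; the grasp point (between the pads) lies 19 mm behind it (hold_point_z is the distance from the TCP to the grasp point, in mm); z points along the fingers, y is the direction in which the jaws open and shut (so a half turn about z gives the same grasp; the last joint's range is limited). The gripper opens to 85 mm and grips with 20 to 120 N. Pads are 22 mm wide; open, the fingers measure 114 mm over their backs; the gripper's body (76 mm by 85 mm) begins 54 mm behind the grasp point. The pads swing forward as they close: fully open they stand 13 mm farther back than shut.
Start: joints at [-76.513, 7.471, 85.268, -0, 87.261, -4.893], TCP at [189.216, -569.388, 231.292] pointing down, gripper open.
Joint ranges: [-169.43, 169.43], [-51.17, 129.36], [1.28, 143.12], [-76.62, 256.62], [0, 156.53], [-152.29, 152.29]. Speed limits (degrees/s): [136.94, 136.94, 159.86, 180, 180, 180].

INTERFACE

Orientations are given as [roll, pitch, yaw] about the fixed x, y, z axes, in that order (R = Rz(yaw) Ry(pitch) Rx(roll)).
In Python, from bench import sense, snapshot, camera_params, hand_in, hold_point_z gives the robot as it stands.
- The arm moves only by the tool servo_tool, never from a script. Its argument "motion" is a list of rows, each a list of 7 numbers: the finger opening in mm, from 0 to 85.4, then the shift along the tool's x, y, z in mm, then the turn, a rotation vector about the tool's x, y, z in rad. A call has 1 to 10 rows; each row shifts and turns the pose as measured when the row begins, along the tool's axes as they then stand; what a row does not reach is not made up. A row lasts 1/10 s, in which the tool goes at most 50 mm and 8.59 degrees, less where a joint would pass 70% of its speed; a pose out of reach is approached as far as the arm can. A call with a gripper value outside its range is refused whole. The fingers move at their own pace and stop on an object; "force" is the grip in N (left out, the last holds). Time passes only in rows, so rows that do not move let the fingers close. It gives the time, the measured TCP pose, the force and the opening at its end, in the units of the state.
- sense(): the state, without advancing time (a new reading comes with each control period).
- snapshot(name): name is "side" or "top"; returns the picture (400x640x3 uint8, blue, green, red); there is no depth.
- camera_params(name): a dict with "fx", "fy", "cx", "cy" (pixels), "D" ([k1, k2, p1, p2, k3] as OpenCV has them; the pictures are not rectified), "R" (3x3) and "t" (3): a world point X has camera coordinates R X + t. Camera axes: x right, y down, z forward; pixel columns grow to the right and rows downward; lengths in mm; the calibration is good to about 2 mm. A picture is of the moment at which its call begins. camera_params takes no time and is no camera call.
- hand_in(): hands the job in, once; it reports no verdict.
The state is a dict: "time": time; "joint_pos": joint angles; "qd": joint speeds; "joint_efforts": joint torques, N m; "tool_pos": TCP position; "tcp_rot": TCP orientation; "ft_force": force on the tool from outside, world axes, zero at the start; "wrist_torque": the same for the moment, N m; "finger_gap": finger opening in mm.
Only numpy, scipy, OpenCV 4.12 (cv2) and the standard library are available. Lean on these libraries where they do the work, as an engineer would, in place of code of your own. Each camera call takes 0.05 s, during which the arm holds its last target. There are 200 camera calls.

TASK

Clear the trimming board: pick up the scraper block from its cork pad and use it to sweep all five metal offcuts off the board's open end into the open tray, then set the block down (do not drop it) upright on the pad, wholly on it and roughly square to it, as it stood before. The offcuts are sharp, so touch them with the block only, never with the gripper, and leave the glue jar, the mug and the roll of tape where they are.

Things in the scene. Friction and masses are not known exactly. Their poses are not given: they have to be found in the camera images.
- board: Trimming board, fixed: 200 mm along its x, 180 mm along its y, flat black top 40 mm above the desk. Origin: centre of its underside, on the desk. Along both x edges runs an aluminium rim 8 mm wide that stands 10 mm above the top (184 mm clear between the rims); the two y ends are open, with no rim.
- tray: Open white plastic catch tray, fixed, set against one of the two open (y) ends of the board, 1 mm from it and parallel to it. 200 mm along its x, 80 mm along its y, 32 mm high (rim 8 mm below the board's top), walls and floor 4 mm. Origin: centre of its underside, on the desk.
- filebox: Closed flat cardboard box, fixed, same outline as the tray (200 x 80 x 32 mm), set against the other open end of the board. Origin: centre of its underside, on the desk. Not a place for offcuts.
- pad: Flat cork parking pad, fixed on the desk, 160 mm along its x, 80 mm along its y, 6 mm thick. Origin: centre of its underside.
- scraper: Wooden scraper block, loose, 0.18 kg. Foot 120 mm along its x, 28 mm along its y, 30 mm high with a rubber sole; on top a central upright handle rib 60 mm along x, 22 mm thick along y, reaching from 30 to 75 mm above the sole. Origin: centre of the sole. At the start it stands on the pad, its long side along the pad's.
- offcut0: Loose plain aluminium offcut, flat piece 30 x 20 x 8 mm, 14 g, lying on the board. Origin: centre of its underside.
- offcut1: Loose plain aluminium offcut, square piece 22 x 22 x 10 mm, 14 g, lying on the board. Origin: centre of its underside.
- offcut2: Loose plain aluminium offcut, angle piece, 26 x 22 mm base 4 mm thick with one wall up to 18 mm high, 14 g, lying on the board. Origin: centre of its underside.
- offcut3: Loose plain aluminium offcut, channel piece, 24 x 24 mm base 4 mm thick with two walls up to 14 mm high, 14 g, lying on the board. Origin: centre of its underside.
- offcut4: Loose plain aluminium offcut, bar piece 28 x 16 x 12 mm, 14 g, lying on the board. Origin: centre of its underside.
- glue: Bystander: jar of glue, 60 mm across, 90 mm high, loose. Origin: centre of its underside.
- mug: Bystander: white mug, 80 mm across with a handle, 90 mm high, loose. Origin: centre of its underside.
- tape: Bystander: roll of tape lying flat, 100 mm across, 25 mm high, loose. Origin: centre of its underside.

How it is judged:
By the outcome, as a careful person would: the job done as asked, in the order asked, and still so for the second after the job is handed in, with the robot touching nothing.
It also fails if it takes over 61 s, if anything falls off the work surface, if the arm or the gripper's body presses on something with over 40 N, if the wrist force passes 120 N, or if a joint passes its speed limit or range.

## Working session

There is one attempt and no reset: what is moved stays moved. The work goes in short steps, Python scripts to look and compute and a tool call to move; the robot and the scene stay as the last step left them, time stands still between calls to the robot, and variables do not carry over. Pictures are saved under pics/ and viewed, about 8 in all and at most 12, crops included, and the job is handed in when it is done.

Besides the shell and the picture viewer there is one more tool, called after ">>>" as name([rows], argument=value, ...), one row to a line, values as JSON. servo_tool: Moves the arm, as the interface text tells. Its arguments: {"type":"object","properties":{"motion":{"type":"array"},"force":{"type":"number"}},"required":["motion"]}

```bash
mkdir -p pics
python3 - <<'E'
from bench import *
import cv2
for n in("top","side"):
    cv2.imwrite(f"pics/{n}0.png",snapshot(n)); p=camera_params(n); print(n,p)
s=sense();print(s, hold_point_z)
E
```

```text
top {'fx': 507.18868136275813, 'fy': 507.18868136275813, 'cx': 318.70432706037485, 'cy': 200.70508369632043, 'D': array([-0.11659069,  0.        ,  0.        ,  0.        ,  0.        ]), 'R': array([[-0.0284916 , -0.99933452,  0.02277608],
       [-0.99537373,  0.02627238, -0.09241699],
       [ 0.09175711, -0.02530382, -0.99545987]]), 't': array([   2.20931567,  569.61649834, 1295.64591399])}
side {'fx': 451.1455322031844, 'fy': 451.1455322031844, 'cx': 317.76121978571075, 'cy': 203.01046073707457, 'D': array([0.02781256, 0.        , 0.        , 0.        , 0.        ]), 'R': array([[-0.97969941, -0.2001381 , -0.01156717],
       [-0.12619253,  0.66050437, -0.74014149],
       [ 0.15577068, -0.72365649, -0.67235168]]), 't': array([524.59264872, 110.74464894, 948.54658995])}
{'time': 0.1, 'joint_pos': array([-7.65119044e+01,  7.51221495e+00,  8.53232518e+01,  1.40773675e-04,
        8.72617726e+01, -4.89318412e+00]), 'qd': array([-0.04117035, -0.12705687, -0.11962501,  0.01886896, -0.02097474,
       -0.00090033]), 'joint_efforts': array([ 7.10340155e-04, -5.70955753e+01, -5.01940119e+01, -2.15183236e-04,
        8.21196445e-03,  8.98583608e-07]), 'tool_pos': array([ 189.10758258, -568.89429055,  230.33235177]), 'tcp_rot': array([-1.79903127e+02, -8.43444098e-03,  1.83812658e+01]), 'ft_force': array([-0.63008189,  0.5733593 ,  0.5358528 ]), 'wrist_torque': array([ 0.00178628, -0.00641153, -0.01029519]), 'finger_gap': 85.32136117871725} 18.700000000000003
```

View pics/top0.png

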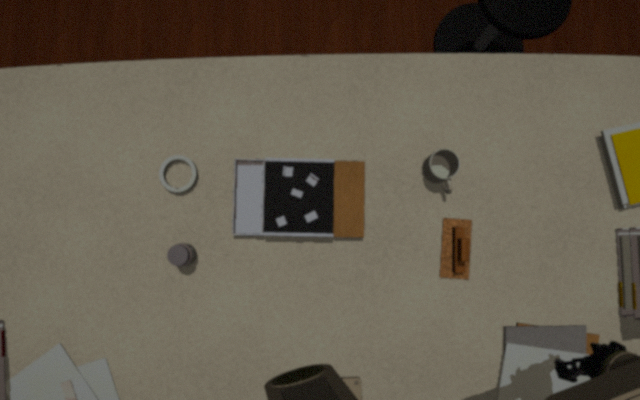

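View pics/side0.png

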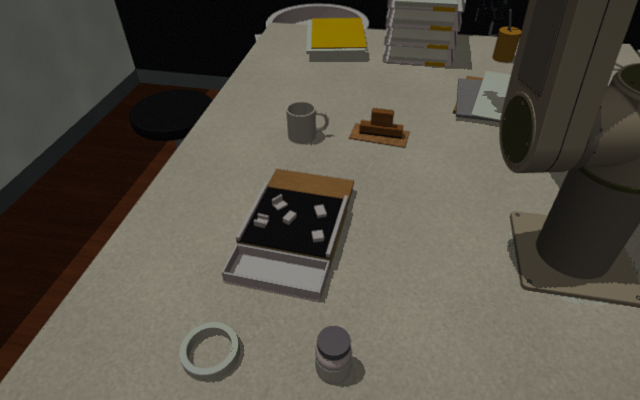

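The top view shows the tray at left (+y, about (249,199)), the black board (264-334, 158-238), the filebox at right, the pad with the block at about (457,249), the mug at (441,167), tape at (179,174) and glue at (181,255). The offcuts are at about (288,172), (312,180), (297,193), (281,221) and (311,216). The side view agrees.

```bash
cat > h.py <<'E'
import cv2, numpy as np
from bench import *
def ray(n,uv,z):
    p=camera_params(n);K=np.array([[p['fx'],0,p['cx']],[0,p['fy'],p['cy']],[0,0,1]])
    q=cv2.undistortPoints(np.float64(uv).reshape(-1,1,2),K,p['D']).reshape(-1,2)
    d=np.c_[q,np.ones(len(q))]@p['R']; c=-p['R'].T@p['t']
    z=np.broadcast_to(z,len(q))
    return c+d*((z-c[2])/d[:,2])[:,None]
def proj(n,X):
    p=camera_params(n);K=np.array([[p['fx'],0,p['cx']],[0,p['fy'],p['cy']],[0,0,1]])
    return cv2.projectPoints(np.float64(X).reshape(-1,1,3),cv2.Rodrigues(p['R'])[0],p['t'],K,p['D'])[0].reshape(-1,2)
def comps(m,lo,hi,roi):
    k=np.zeros_like(m);x0,y0,x1,y1=roi;k[y0:y1,x0:x1]=m[y0:y1,x0:x1]
    return [c for c in cv2.findContours(k,cv2.RETR_EXTERNAL,cv2.CHAIN_APPROX_NONE)[0] if lo<=cv2.contourArea(c)<=hi]
def rect(n,c,z):
    P=ray(n,c.reshape(-1,2),z)[:,:2].astype(np.float32)
    r=cv2.minAreaRect(P);return np.round(r[0],1),np.round(r[1],1),round(r[2],1)
E
python3 - <<'E'
from h import *
im=cv2.imread("pics/top0.png");hsv=cv2.cvtColor(im,cv2.COLOR_BGR2HSV)
for q in [(288,172),(299,205),(250,200),(350,200),(450,270),(460,235),(460,250),(300,160),(400,250)]: print(q,im[q[1],q[0]],hsv[q[1],q[0]])
orange=((hsv[...,1]>120)&(hsv[...,2]>70)&(hsv[...,0]<20)).astype(np.uint8)
for c in comps(orange,200,99999,(325,140,372,250)): print("filebox",rect("top",c,32))
k=cv2.morphologyEx(((hsv[...,1]>110)&(hsv[...,0]<25)).astype(np.uint8),cv2.MORPH_CLOSE,np.ones((3,3)))
for c in comps(k,200,99999,(430,205,485,290)): print("pad",rect("top",c,6))
blk=(hsv[...,2]<45).astype(np.uint8)
for c in comps(blk,800,99999,(255,150,340,245)): print("board",rect("top",c,40))
br=((hsv[...,2]>80)).astype(np.uint8)
for c in comps(br,10,400,(268,164,330,232)): print("off",rect("top",c,48))
dk=((hsv[...,2]<75)).astype(np.uint8)
for c in comps(dk,20,9999,(440,215,475,285)): print("scr",rect("top",c,36),cv2.boundingRect(c))
t=cv2.resize(im[140:300,225:485],None,fx=3,fy=3,interpolation=cv2.INTER_CUBIC)
s=cv2.imread("pics/side0.png")[100:150,340:420]
t=np.vstack([t]); t=cv2.convertScaleAbs(t,alpha=1.5)
cv2.imwrite("pics/c1.png",t)
cv2.imwrite("pics/c2.png",cv2.convertScaleAbs(cv2.resize(s,None,fx=8,fy=8,interpolation=cv2.INTER_CUBIC),alpha=1.5))
E
```

```text
(288, 172) [126 120 120] [120  12 126]
(299, 205) [16 18 22] [10 70 22]
(250, 200) [130 127 125] [108  10 130]
(350, 200) [ 41  73 103] [ 15 154 103]
(450, 270) [39 69 99] [ 15 155  99]
(460, 235) [26 55 91] [ 13 182  91]
(460, 250) [14 26 43] [ 12 172  43]
(300, 160) [114 113 110] [ 98   9 114]
(400, 250) [ 95 110 117] [ 20  48 117]
filebox (array([571.5, -90.8]), array([ 77.7, 196.5]), 87.2)
pad (array([ 434.8, -375.1]), array([ 77.4, 156.7]), 84.1)
board (array([580.1,  38.7]), array([176. , 179.6]), 87.2)
off (array([518. ,  84.8]), array([22.9, 22.8]), 25.1)
off (array([528.3,   9. ]), array([20.6, 29.7]), 25.0)
off (array([589.8,  43.4]), array([28.6, 16.3]), 66.6)
off (array([622.6,   2.6]), array([25.8, 24.9]), 51.9)
off (array([645.1,  65.4]), array([23.2, 23.5]), 88.7)
scr (array([ 428.3, -369.7]), array([124.7,  33.7]), 1.3) (451, 227, 14, 49)
```

View pics/c1.png

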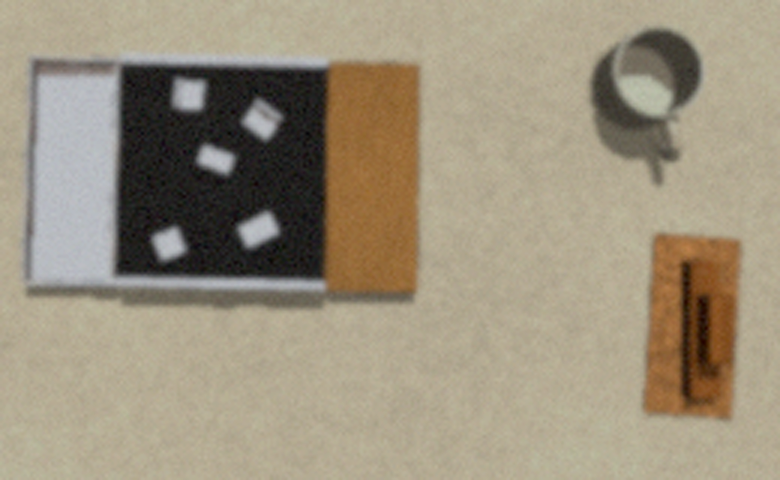

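View pics/c2.png

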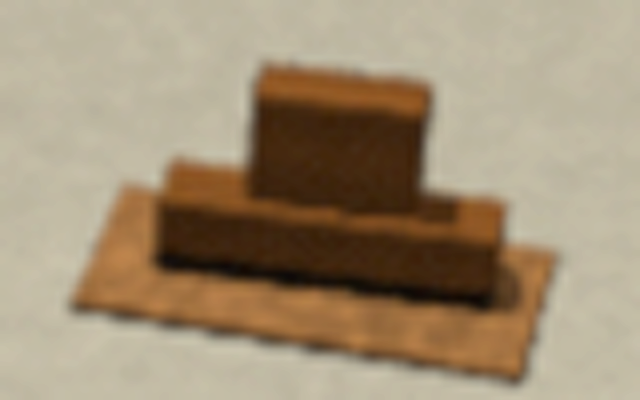

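The crops show the block standing well upright, its long side along the pad and shifted toward −y. The rib top and foot edges are clear in the side crop (rib top corners (262,68),(432,84),(426,110),(255,97); foot front top edge (160,205)-(500,240)).

Run:
```python
from h import *
f=lambda a,o,k:(np.array(a)+.5)/k-.5+np.array(o)
sp=ray("side",f([(262,68),(432,84),(426,110),(255,97)],(340,100),8),81); print("rib top side",sp.round(1).tolist(),sp.mean(0))
sf=ray("side",f([(160,205),(500,240),(505,200),(175,160)],(340,100),8),36);print("foot top side",sf.round(1).tolist(),sf.mean(0))
sb=ray("side",f([(160,262),(495,300)],(340,100),8),6);print("sole front",sb.round(1).tolist())
pp=ray("side",f([(75,307),(522,380),(558,252),(125,187)],(340,100),8),6);print("pad side",pp.round(1).tolist(),pp.mean(0))
tp=ray("top",f([(711,296),(735,296),(733,366),(709,366)],(225,140),3),81);print("rib top top",tp.round(1).tolist(),tp.mean(0))
for n,z,c in (("pad",6,[(655,235),(741,239),(731,417),(645,412)]),):
    a=ray("top",f(c,(225,140),3),z);print(n,a.round(1).tolist(),a.mean(0))
for n,z,c in (("board blk",40,[(121,65),(327,68),(325,277),(117,274)]),):
    a=ray("top",f(c,(225,140),3),z);print(n,a.round(1).tolist(),a.mean(0))
```

```text
rib top side [[459.8, -384.9, 81.0], [401.7, -384.6, 81.0], [402.3, -367.4, 81.0], [460.0, -365.5, 81.0]] [ 430.95829364 -375.57962906   81.        ]
foot top side [[489.9, -363.4, 36.0], [372.1, -362.5, 36.0], [372.1, -388.2, 36.0], [488.6, -393.4, 36.0]] [ 430.65574847 -376.88314389   36.        ]
sole front [[489.7, -373.4, 6.0], [371.0, -370.9, 6.0]]
pad side [[515.2, -339.8, 6.0], [358.7, -323.9, 6.0], [351.0, -405.4, 6.0], [508.9, -420.1, 6.0]] [ 433.45831938 -372.31085542    6.        ]
rib top top [[459.6, -369.9, 81.0], [458.9, -390.7, 81.0], [400.3, -386.1, 81.0], [401.1, -365.4, 81.0]] [ 429.99601301 -378.01729986   81.        ]
pad [[516.2, -344.8, 6.0], [510.3, -423.3, 6.0], [352.5, -406.3, 6.0], [360.0, -328.6, 6.0]] [ 434.71932701 -375.74681839    6.        ]
board blk [[674.5, 123.5, 40.0], [667.4, -54.9, 40.0], [486.6, -47.5, 40.0], [494.0, 130.2, 40.0]] [580.61466197  37.83685625  40.        ]
```

>>> servo_tool([
  [85,0,0,0,0,0,0.119],
  [85,0,0,0,0,0,0.119],
  [85,0,0,0,0,0,0.119],
  [85,30,-25,5,0,0,0],
  [85,30,-25,10,0,0,0],
  [85,30,-25,10,0,0,0],
  [85,30,-25,10,0,0,0],
  [85,30,-25,10,0,0,0],
  [85,30,-25,10,0,0,0],
  [85,20,-20,0,0,0,0],
], force=60)

```text
time: 1.1
tool_pos: [399.5, -404.0, 168.1]
tcp_rot: [-179.6, 0.3, -3.4]
ft_force: [-0.8, -0.4, 0.1]
finger_gap: 85.0
```

```bash
cat > go.py <<'E'
import sys
from h import *
from scipy.spatial.transform import Rotation as Ro
# target x y z yaw -> remaining in tool axes
a=list(map(float,sys.argv[1:]))
s=sense();R=Ro.from_euler('xyz',s['tcp_rot'],degrees=True)
T=Ro.from_euler('xyz',[180,0,a[3]],degrees=True)
print("pos",s['tool_pos'].round(1),s['tcp_rot'].round(2),"F",s['ft_force'].round(1),"gap",round(s['finger_gap'],1),"t",s['time'])
print("shift now",R.inv().apply(np.array(a[:3])-s['tool_pos']).round(1),"shift after turn",T.inv().apply(np.array(a[:3])-s['tool_pos']).round(1),"turn",(R.inv()*T).as_rotvec().round(4))
E
python3 go.py 430.5 -377 44 -2
```

```text
pos [ 399.5 -404.   168.1] [-179.56    0.32   -3.43] F [-0.8 -0.4  0.1] gap 85.0 t 1.1
shift now [ 30.  -27.8 124.2] shift after turn [ 30.  -28.  124.1] turn [-0.0077  0.0054 -0.025 ]
```

>>> servo_tool([
  [85,15,-14,15,-0.008,0.005,-0.025],
  [85,15,-14,25,0,0,0],
  [85,0,0,15,0,0,0],
  [85,0,0,0,0,0,0],
])

```text
time: 1.5
tool_pos: [434.2, -372.1, 110.0]
tcp_rot: [-179.9, 0.1, -1.6]
ft_force: [0.0, 0.6, 0.3]
finger_gap: 85.2
```

```bash
python3 go.py 430.5 -377 44 -2
python3 - <<'E'
from h import *
a=cv2.resize(snapshot("side")[40:180,300:460],None,fx=4,fy=4);b=cv2.resize(snapshot("top")[180:300,400:520],None,fx=4,fy=4)
c=np.zeros((560,1),np.uint8)
cv2.imwrite("pics/g1.png",cv2.convertScaleAbs(a,alpha=1.5))
E
```

```text
pos [ 434.2 -372.1  110. ] [-1.7992e+02  8.0000e-02 -1.5900e+00] F [0.  0.6 0.3] gap 85.2 t 1.5
shift now [-3.5  5.1 65.9] shift after turn [-3.6  5.  66. ] turn [-0.0014  0.0014  0.0071]
```

View pics/g1.png

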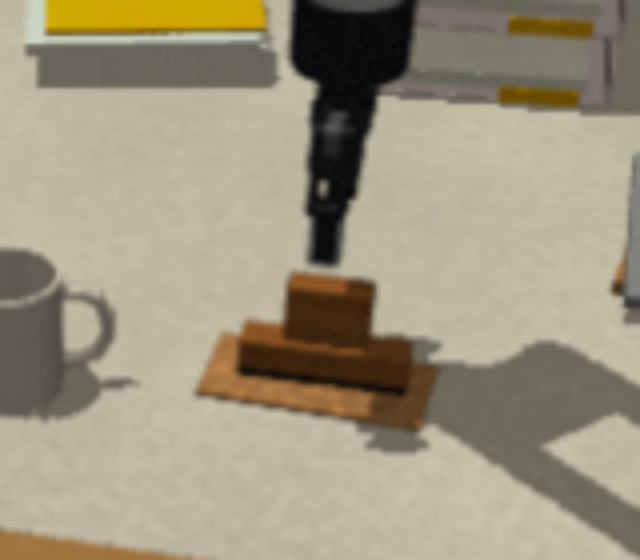

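The finger at (325,260) hangs centred over the rib (290-375, 275-345). I'll correct the offset, go down and close.

>>> servo_tool([
  [85,-3.5,5,15,0,0,0.007],
  [85,0,0,20,0,0,0],
  [85,0,0,20,0,0,0],
  [85,0,0,7,0,0,0],
  [85,0,0,0,0,0,0],
])

```text
time: 2.1
tool_pos: [429.7, -386.3, 51.8]
tcp_rot: [179.5, -0.4, -2.5]
ft_force: [-1.0, 0.8, 0.4]
finger_gap: 84.7
```

```bash
python3 go.py 430.5 -377 44 -2
```

```text
pos [ 429.7 -386.3   51.8] [179.55  -0.37  -2.5 ] F [-1.   0.8  0.4] gap 84.7 t 2.1
shift now [ 0.3 -9.4  7.7] shift after turn [ 0.4 -9.3  7.8] turn [ 0.0079 -0.0064 -0.0088]
```

>>> servo_tool([
  [85,0,-9.4,4,0.008,-0.006,-0.009],
  [85,0,0,4,0,0,0],
])

```text
time: 2.3
tool_pos: [430.4, -378.0, 45.1]
tcp_rot: [179.9, -0.1, -2.0]
ft_force: [0.3, 0.5, -1.1]
finger_gap: 85.1
```

```bash
for i in 1 2 3; do python3 go.py 430.5 -377 44 -2; done
```

```text
pos [ 430.4 -378.    45.1] [ 1.7994e+02 -1.0000e-01 -2.0400e+00] F [ 0.3  0.5 -1.1] gap 85.1 t 2.3
shift now [ 0.1 -1.   1.1] shift after turn [ 0.1 -1.   1.1] turn [ 0.001  -0.0017 -0.0007]
pos [ 430.4 -378.    45.1] [ 1.7994e+02 -1.0000e-01 -2.0400e+00] F [ 0.3  0.5 -1.1] gap 85.1 t 2.3
shift now [ 0.1 -1.   1.1] shift after turn [ 0.1 -1.   1.1] turn [ 0.001  -0.0017 -0.0007]
pos [ 430.4 -378.    45.1] [ 1.7994e+02 -1.0000e-01 -2.0400e+00] F [ 0.3  0.5 -1.1] gap 85.1 t 2.3
shift now [ 0.1 -1.   1.1] shift after turn [ 0.1 -1.   1.1] turn [ 0.001  -0.0017 -0.0007]
```

Close.

>>> servo_tool([
  [10,0,0,0,0,0,0],
  [10,0,0,0,0,0,0],
  [10,0,0,0,0,0,0],
  [10,0,0,0,0,0,0],
  [10,0,0,0,0,0,0],
  [10,0,0,0,0,0,0],
  [10,0,0,0,0,0,0],
  [10,0,0,0,0,0,0],
], force=80)

```text
time: 3.1
tool_pos: [431.6, -378.5, 46.9]
tcp_rot: [179.8, -0.2, -2.0]
ft_force: [-0.3, -0.6, 0.6]
finger_gap: 21.1
```

```bash
python3 go.py 430.5 -377 95 -2.3
```

```text
pos [ 431.6 -378.5   46.9] [179.81  -0.22  -1.98] F [-0.3 -0.6  0.6] gap 21.1 t 3.1
shift now [ -0.9  -1.3 -48.1] shift after turn [ -1.1  -1.5 -48.1] turn [ 0.0032 -0.0038  0.0056]
```

>>> servo_tool([
  [10,0,0,-10,0,0,0],
  [10,0,0,-25,0,0,0],
  [10,0,0,-25,0,0,0],
  [10,0,0,0,0,0,0],
])

```text
time: 3.5
tool_pos: [430.3, -377.3, 108.5]
tcp_rot: [180.0, -0.1, -2.0]
ft_force: [0.9, -1.1, -1.0]
finger_gap: 21.0
```

```bash
python3 go.py 605.3 -58 110 -2.5;  python3 - <<'E'
from h import *
a=cv2.resize(snapshot("side")[40:180,300:460],None,fx=4,fy=4)
cv2.imwrite("pics/g2.png",cv2.convertScaleAbs(a,alpha=1.5))
E
```

```text
pos [ 430.3 -377.3  108.5] [ 1.7996e+02 -6.0000e-02 -1.9900e+00] F [ 0.9 -1.1 -1. ] gap 21.0 t 3.5
shift now [ 163.9 -325.1   -1.5] shift after turn [ 160.9 -326.6   -1.5] turn [ 0.0006 -0.0011  0.009 ]
```

View pics/g2.png

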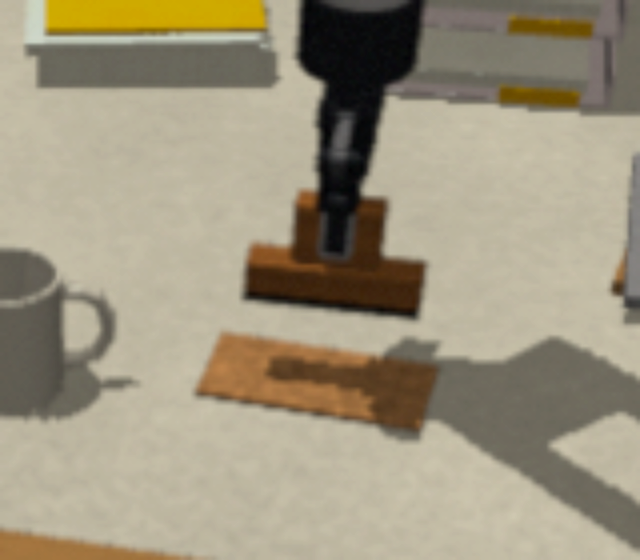

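The block is held level and central (finger at 337, rib 295-383). On to the filebox side of the board.

>>> servo_tool([
  [10,5,-25,0,0,0,0.009],
  [10,12,-38,0,0,0,0],
  [10,18,-40,0,0,0,0],
  [10,22,-40,0,0,0,0],
  [10,22,-40,0,0,0,0],
  [10,22,-40,0,0,0,0],
  [10,22,-38,0,0,0,0],
  [10,20,-30,0,0,0,0],
  [10,10,-15,0,0,0,0],
  [10,0,0,0,0,0,0],
])

```text
time: 4.55
tool_pos: [593.9, -64.3, 91.0]
tcp_rot: [-179.7, 0.9, -2.8]
ft_force: [-1.0, -0.9, -2.1]
finger_gap: 20.9
```

```bash
python3 go.py 605.3 -58 83 -2.5
```

```text
pos [593.9 -64.3  91. ] [-179.69    0.88   -2.77] F [-1.  -0.9 -2.1] gap 20.9 t 4.55
shift now [11.2 -6.8  7.9] shift after turn [11.1 -6.8  8. ] turn [-0.0055  0.0154 -0.0048]
```

>>> servo_tool([
  [10,6,-3,0,-0.005,0.015,-0.005],
  [10,5,-3,2,0,0,0],
  [10,0,0,0,0,0,0],
])

```text
time: 4.85
tool_pos: [603.5, -59.3, 85.5]
tcp_rot: [-180.0, 0.2, -2.5]
ft_force: [-0.4, -0.3, -1.5]
finger_gap: 21.0
```

```bash
python3 go.py 605.3 -58 83 -2.5
python3 - <<'E'
from h import *
a=cv2.resize(snapshot("side")[130:300,210:390],None,fx=4,fy=3.5)
a=cv2.resize(snapshot("side")[140:280,220:380],None,fx=4,fy=4)
cv2.imwrite("pics/g3.png",cv2.convertScaleAbs(a,alpha=1.5))
E
```

```text
pos [603.5 -59.3  85.5] [-180.      0.22   -2.48] F [-0.4 -0.3 -1.5] gap 21.0 t 4.85
shift now [ 1.8 -1.4  2.5] shift after turn [ 1.8 -1.4  2.5] turn [-0.      0.0038  0.0003]
```

View pics/g3.png

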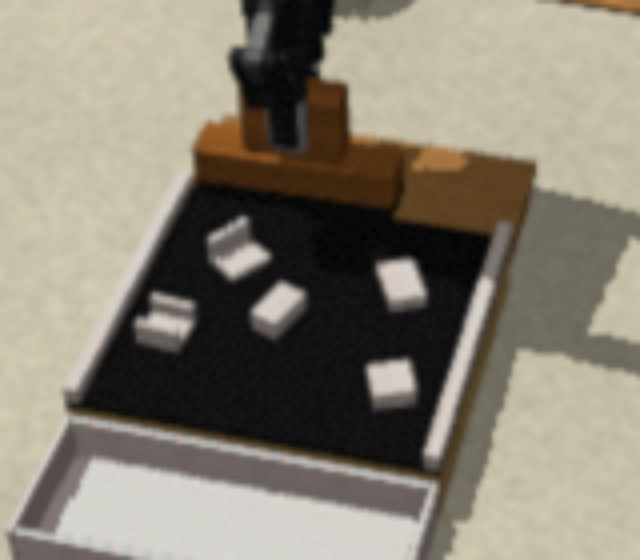

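The board view shows the block between the rims at the filebox end, and the offcuts where I measured them. Start the sweep of the +x half.

>>> servo_tool([
  [10,0,-3,2,0,0.003,0],
  [10,0,-10,0,0,0,0],
  [10,0,-12,0,0,0,0],
  [10,0,-12,0,0,0,0],
])

```text
time: 5.35
tool_pos: [604.8, -23.2, 84.3]
tcp_rot: [180.0, -0.0, -2.8]
ft_force: [0.8, 0.3, -2.0]
finger_gap: 21.2
```

```bash
python3 go.py 611.4 128 83 -2.5
```

```text
pos [604.8 -23.2  84.3] [ 1.7997e+02 -1.0000e-02 -2.7800e+00] F [ 0.8  0.3 -2. ] gap 21.2 t 5.35
shift now [  -0.7 -151.3    1.2] shift after turn [   0.  -151.3    1.3] turn [ 0.0005 -0.0002 -0.0049]
```

>>> servo_tool([
  [10,0,-12,0.5,0,0,-0.005],
  [10,0,-12,0,0,0,0],
  [10,0,-12,0,0,0,0],
  [10,0,-12,0,0,0,0],
  [10,0,-12,0,0,0,0],
])

```text
time: 5.85
tool_pos: [607.5, 44.0, 84.1]
tcp_rot: [180.0, -0.0, -2.3]
ft_force: [0.5, -0.7, -1.8]
finger_gap: 20.9
```

```bash
python3 go.py 611.4 128 83 -2.5
```

```text
pos [607.5  44.   84.1] [ 1.7999e+02 -5.0000e-02 -2.3300e+00] F [ 0.5 -0.7 -1.8] gap 20.9 t 5.85
shift now [  0.4 -84.1   1.1] shift after turn [  0.2 -84.1   1.1] turn [ 0.0002 -0.0008  0.0029]
```

>>> servo_tool([
  [10,0,-11,0.5,0,0,0.003],
  [10,0,-11,0,0,0,0],
  [10,0,-11,0,0,0,0],
  [10,0,-11,0,0,0,0],
  [10,0,-11,0,0,0,0],
  [10,0,-10,0,0,0,0],
  [10,0,-8,0,0,0,0],
  [10,0,0,0,0,0,0],
])

```text
time: 6.65
tool_pos: [610.9, 125.5, 83.5]
tcp_rot: [-180.0, -0.0, -2.4]
ft_force: [0.8, 0.1, -1.7]
finger_gap: 21.0
```

```bash
python3 go.py 611.4 128 83 -2.5
python3 - <<'E'
from h import *
a=cv2.resize(snapshot("side")[160:310,210:370],None,fx=4,fy=4)
cv2.imwrite("pics/g4.png",cv2.convertScaleAbs(a,alpha=1.5))
E
```

```text
pos [610.9 125.5  83.5] [-1.7999e+02 -5.0000e-02 -2.4200e+00] F [ 0.8  0.1 -1.7] gap 21.0 t 6.65
shift now [ 0.4 -2.5  0.5] shift after turn [ 0.4 -2.5  0.5] turn [-0.0002 -0.0008  0.0013]
```

View pics/g4.png

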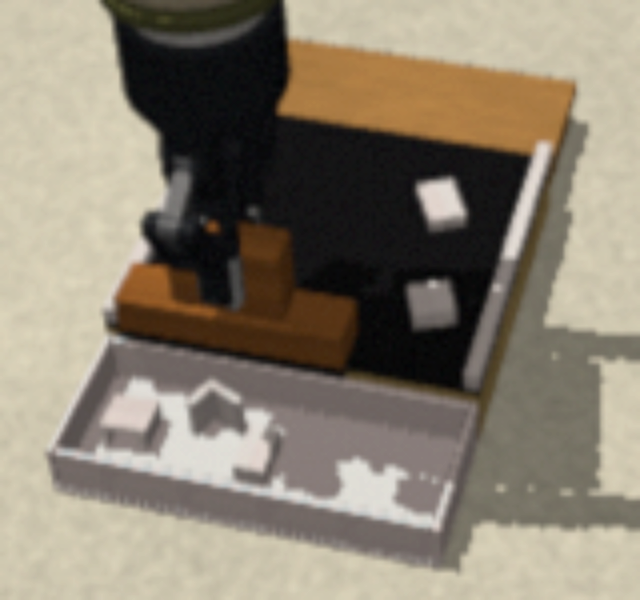

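Three offcuts lie in the tray at (135,415), (215,410) and (258,455). The two at −x are untouched. Lift, go back, and do the −x half.

>>> servo_tool([
  [10,0,0,-20,0,0,0],
  [10,0,5,-25,0,0,0],
  [10,-5,20,0,0,0,0],
  [10,-9,30,0,0,0,0],
  [10,-9,30,0,0,0,0],
  [10,-9,30,0,0,0,0],
  [10,-9,30,0,0,0,0],
  [10,-6,15,0,0,0,0],
  [10,0,0,0,0,0,0],
])

```text
time: 7.6
tool_pos: [554.7, -42.3, 130.5]
tcp_rot: [179.8, -0.1, -2.5]
ft_force: [0.7, 0.2, -1.4]
finger_gap: 21.0
```

```bash
python3 go.py 550.5 -53 86 -2.5
```

```text
pos [554.7 -42.3 130.5] [ 1.7982e+02 -9.0000e-02 -2.5200e+00] F [ 0.7  0.2 -1.4] gap 21.0 t 7.6
shift now [-3.8 10.7 44.6] shift after turn [-3.8 10.9 44.5] turn [ 0.0031 -0.0015 -0.0004]
```

>>> servo_tool([
  [10,-4,11,5,0.003,-0.001,0],
  [10,0,0,12,0,0,0],
  [10,0,0,12,0,0,0],
  [10,0,0,8,0,0,0],
  [10,0,0,0,0,0,0],
])

```text
time: 8.1
tool_pos: [549.9, -52.8, 89.6]
tcp_rot: [-179.9, 0.0, -2.5]
ft_force: [-1.6, -0.8, -1.5]
finger_gap: 21.3
```

```bash
python3 go.py 550.5 -53 83 -2.5
```

```text
pos [549.9 -52.8  89.6] [-1.7995e+02  2.0000e-02 -2.5100e+00] F [-1.6 -0.8 -1.5] gap 21.3 t 8.1
shift now [0.6 0.2 6.6] shift after turn [0.6 0.2 6.6] turn [-0.0009  0.0003 -0.0002]
```

>>> servo_tool([
  [10,0,0,4,0,0,0],
  [10,0,0,2,0,0,0],
  [10,0,-6,0,0,0,0],
  [10,0,-12,0,0,0,0],
  [10,0,-12,0,0,0,0],
  [10,0,-12,0,0,0,0],
  [10,0,-12,0,0,0,0],
])

```text
time: 8.8
tool_pos: [553.2, 6.1, 83.7]
tcp_rot: [-179.9, -0.0, -2.5]
ft_force: [0.5, 0.5, -1.8]
finger_gap: 21.1
```

```bash
python3 go.py 558.5 130 83 -2.5
```

```text
pos [553.2   6.1  83.7] [-1.7992e+02 -4.0000e-02 -2.4900e+00] F [ 0.5  0.5 -1.8] gap 21.1 t 8.8
shift now [-1.00e-01 -1.24e+02  9.00e-01] shift after turn [-1.00e-01 -1.24e+02  7.00e-01] turn [-0.0014 -0.0007  0.0001]
```

>>> servo_tool([
  [10,0,-12,0.4,0,0,0],
  [10,0,-12,0,0,0,0],
  [10,0,-12,0,0,0,0],
  [10,0,-12,0,0,0,0],
  [10,0,-12,0,0,0,0],
])

```text
time: 9.3
tool_pos: [556.0, 72.6, 83.9]
tcp_rot: [-179.9, -0.1, -2.4]
ft_force: [0.9, -0.5, -2.3]
finger_gap: 21.0
```

```bash
python3 go.py 558.5 130 83 -2.5
```

```text
pos [556.   72.6  83.9] [-1.7992e+02 -9.0000e-02 -2.4000e+00] F [ 0.9 -0.5 -2.3] gap 21.0 t 9.3
shift now [  0.1 -57.4   1. ] shift after turn [ -0.  -57.4   0.9] turn [-0.0014 -0.0015  0.0018]
```

>>> servo_tool([
  [10,0,-10,0.5,0,0,0],
  [10,0,-10,0,0,0,0],
  [10,0,-10,0,0,0,0],
  [10,0,-9,0,0,0,0],
  [10,0,-8,0,0,0,0],
  [10,0,-4,0,0,0,0],
  [10,0,0,0,0,0,0],
])

```text
time: 10.0
tool_pos: [558.2, 129.7, 83.2]
tcp_rot: [-179.9, -0.1, -2.3]
ft_force: [0.3, 0.1, -1.7]
finger_gap: 21.5
```

```bash
python3 go.py 558.5 130 83 -2.5
python3 - <<'E'
from h import *
a=cv2.resize(snapshot("side")[160:310,210:370],None,fx=4,fy=4)
cv2.imwrite("pics/g5.png",cv2.convertScaleAbs(a,alpha=1.5))
E
```

```text
pos [558.2 129.7  83.2] [-1.7991e+02 -7.0000e-02 -2.3100e+00] F [ 0.3  0.1 -1.7] gap 21.5 t 10.0
shift now [ 0.3 -0.3  0.2] shift after turn [ 0.3 -0.3  0.2] turn [-0.0015 -0.0012  0.0033]
```

View pics/g5.png

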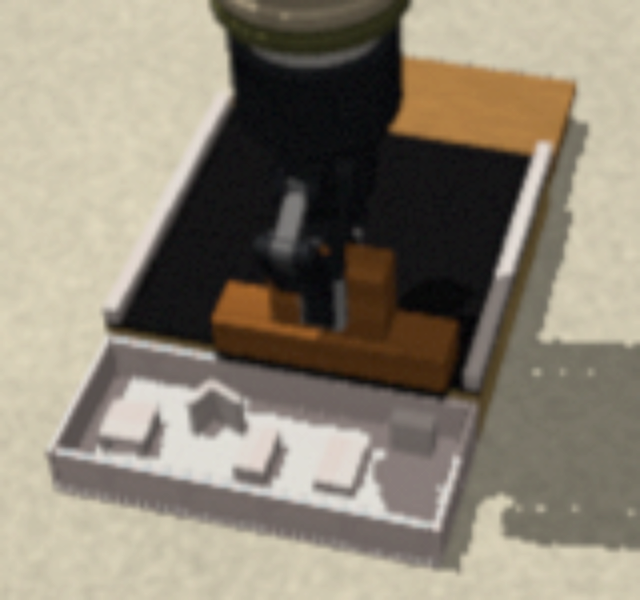

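All five offcuts are in the tray: (130,420), (215,405), (258,455), (342,460), (412,430). The board is clear. Now back to the pad.

>>> servo_tool([
  [10,0,0,-20,0,0,0],
  [10,-3,10,-25,0,0,0],
  [10,-10,30,-5,0,0,0],
  [10,-12,40,0,0,0,0],
  [10,-12,40,0,0,0,0],
  [10,-12,40,0,0,0,0],
  [10,-12,40,0,0,0,0],
  [10,-12,40,0,0,0,0],
  [10,-8,25,0,0,0,0],
  [10,0,0,0,0,0,0],
])

```text
time: 11.05
tool_pos: [462.5, -145.1, 136.0]
tcp_rot: [179.8, -0.3, -2.4]
ft_force: [-0.1, 0.5, -1.8]
finger_gap: 20.8
```

```bash
python3 go.py 433.5 -375 110 -5
```

```text
pos [ 462.5 -145.1  136. ] [179.85  -0.26  -2.38] F [-0.1  0.5 -1.8] gap 20.8 t 11.05
shift now [-19.5 230.9  26.6] shift after turn [ -8.8 231.6  26. ] turn [ 0.0025 -0.0046  0.0457]
```

>>> servo_tool([
  [10,-1,20,0,0.002,-0.005,0.046],
  [10,-1,36,0,0,0,0],
  [10,-1,38,0,0,0,0],
  [10,-1,38,5,0,0,0],
  [10,-1,36,5,0,0,0],
  [10,-1,25,5,0,0,0],
  [10,0,10,5,0,0,0],
  [10,0,0,0,0,0,0],
  [10,0,0,0,0,0,0],
])

```text
time: 11.95
tool_pos: [439.4, -352.2, 115.9]
tcp_rot: [-179.9, -0.1, -5.3]
ft_force: [-0.8, -0.1, -2.8]
finger_gap: 21.3
```

```bash
python3 go.py 433.5 -375 60 -5
```

```text
pos [ 439.4 -352.2  115.9] [-1.7993e+02 -1.3000e-01 -5.2700e+00] F [-0.8 -0.1 -2.8] gap 21.3 t 11.95
shift now [-3.9 23.3 55.8] shift after turn [-3.9 23.2 55.9] turn [-0.0012 -0.0023 -0.0048]
```

>>> servo_tool([
  [10,-2,12,5,0,0,-0.004],
  [10,-2,11,12,0,0,0],
  [10,0,0,15,0,0,0],
  [10,0,0,12,0,0,0],
  [10,0,0,6,0,0,0],
  [10,0,0,0,0,0,0],
])

```text
time: 12.55
tool_pos: [433.8, -372.4, 60.6]
tcp_rot: [-179.8, -0.1, -4.8]
ft_force: [-0.2, 0.2, -2.1]
finger_gap: 21.0
```

```bash
python3 go.py 433.5 -375 47 -5
```

```text
pos [ 433.8 -372.4   60.6] [-1.7982e+02 -7.0000e-02 -4.8000e+00] F [-0.2  0.2 -2.1] gap 21.0 t 12.55
shift now [-0.1  2.7 13.6] shift after turn [-0.1  2.7 13.6] turn [-0.0031 -0.0013  0.0036]
```

>>> servo_tool([
  [10,0,1,5,-0.003,0,0],
  [10,0,1,4,0,0,0],
  [10,0,0,2,0,0,0],
  [10,0,0,0,0,0,0],
])

```text
time: 12.95
tool_pos: [434.1, -374.2, 49.0]
tcp_rot: [180.0, -0.1, -4.8]
ft_force: [-0.2, 0.8, -1.0]
finger_gap: 21.1
```

```bash
python3 go.py 433.5 -375 47 -5
```

```text
pos [ 434.1 -374.2   49. ] [ 1.7998e+02 -9.0000e-02 -4.7600e+00] F [-0.2  0.8 -1. ] gap 21.1 t 12.95
shift now [-0.6  0.9  2. ] shift after turn [-0.6  0.9  2. ] turn [ 0.0003 -0.0016  0.0042]
```

>>> servo_tool([
  [10,0,0,1,0,0,0],
  [10,0,0,0.7,0,0,0],
  [10,0,0,0,0,0,0],
])

```text
time: 13.25
tool_pos: [434.7, -374.7, 48.2]
tcp_rot: [179.9, -0.2, -4.8]
ft_force: [-0.5, -0.1, -2.5]
finger_gap: 21.1
```

```bash
python3 go.py 433.5 -375 47 -5
```

```text
pos [ 434.7 -374.7   48.2] [ 1.7992e+02 -1.7000e-01 -4.7600e+00] F [-0.5 -0.1 -2.5] gap 21.1 t 13.25
shift now [-1.1  0.4  1.1] shift after turn [-1.1  0.4  1.2] turn [ 0.0014 -0.0029  0.0042]
```

Force is still −2 N (the block's weight), so it isn't touching yet. Continue down.

>>> servo_tool([
  [10,0,0,0.8,0,0,0],
  [10,0,0,0.6,0,0,0],
  [10,0,0,0.4,0,0,0],
])

```text
time: 13.55
tool_pos: [435.0, -375.0, 46.9]
tcp_rot: [179.9, -0.2, -4.8]
ft_force: [-1.6, 2.0, 2.1]
finger_gap: 20.6
```

```bash
python3 go.py 433.5 -375 46 -5
```

```text
pos [ 435.  -375.    46.9] [179.89  -0.21  -4.76] F [-1.6  2.   2.1] gap 20.6 t 13.55
shift now [-1.5  0.1  0.9] shift after turn [-1.4  0.1  0.9] turn [ 0.002  -0.0036  0.0042]
```

Contact: Fz is now +2 N at z=46.9, the height at which I picked it up. Press slightly, then release.

>>> servo_tool([
  [10,0,0,0.3,0,0,0],
  [30,0,0,0,0,0,0],
  [50,0,0,0,0,0,0],
  [85,0,0,0,0,0,0],
  [85,0,0,0,0,0,0],
  [85,0,0,0,0,0,0],
  [85,0,0,0,0,0,0],
  [85,0,0,0,0,0,0],
])

```text
time: 14.35
tool_pos: [435.7, -375.8, 47.7]
tcp_rot: [179.8, -0.3, -4.8]
ft_force: [-0.4, -0.1, -0.8]
finger_gap: 85.0
```

```bash
python3 go.py 434.5 -375 47 -5
```

```text
pos [ 435.7 -375.8   47.7] [179.8   -0.3   -4.76] F [-0.4 -0.1 -0.8] gap 85.0 t 14.35
shift now [-1.2 -0.7  0.7] shift after turn [-1.2 -0.7  0.7] turn [ 0.0034 -0.0053  0.0041]
```

>>> servo_tool([
  [85,0,0,-10,0,0,0],
  [85,0,0,-25,0,0,0],
  [85,0,0,-30,0,0,0],
  [85,0,0,-40,0,0,0],
  [85,-5,15,-40,0,0,0],
  [85,-20,25,-15,0,0,0],
  [85,-30,30,0,0,0,0],
  [85,-20,15,0,0,0,0],
  [85,0,0,0,0,0,0],
])

```text
time: 15.25
tool_pos: [351.0, -455.8, 221.2]
tcp_rot: [179.5, -0.4, -4.5]
ft_force: [0.4, -0.2, -1.1]
finger_gap: 85.0
```

```bash
python3 go.py 435 -375 200 -5
python3 - <<'E'
from h import *
s=snapshot("side");t=snapshot("top");cv2.imwrite("pics/s9.png",s);cv2.imwrite("pics/t9.png",t)
a=cv2.resize(s[90:310,200:430],None,fx=2.3,fy=2.3,interpolation=cv2.INTER_CUBIC)
b=cv2.resize(t[205:295,430:485],None,fx=4,fy=4,interpolation=cv2.INTER_CUBIC)
b=cv2.copyMakeBorder(b,0,a.shape[0]-b.shape[0],0,0,cv2.BORDER_CONSTANT)
cv2.imwrite("pics/g6.png",cv2.convertScaleAbs(np.hstack([a,b]),alpha=1.5))
t0=cv2.imread("pics/top0.png")
d=cv2.absdiff(t,t0).max(2)
for n,r in dict(glue=(160,235,205,275),tape=(150,145,205,200),mug=(415,140,465,200)).items():
    print(n,(d[r[1]:r[3],r[0]:r[2]]>40).sum())
E
```

```text
pos [ 351.  -455.8  221.2] [179.54  -0.38  -4.55] F [ 0.4 -0.2 -1.1] gap 85.0 t 15.25
shift now [ 77.2 -87.3  21. ] shift after turn [ 76.7 -87.8  21.2] turn [ 0.008  -0.0067  0.0079]
glue 0
tape 0
mug 0
```

View pics/g6.png

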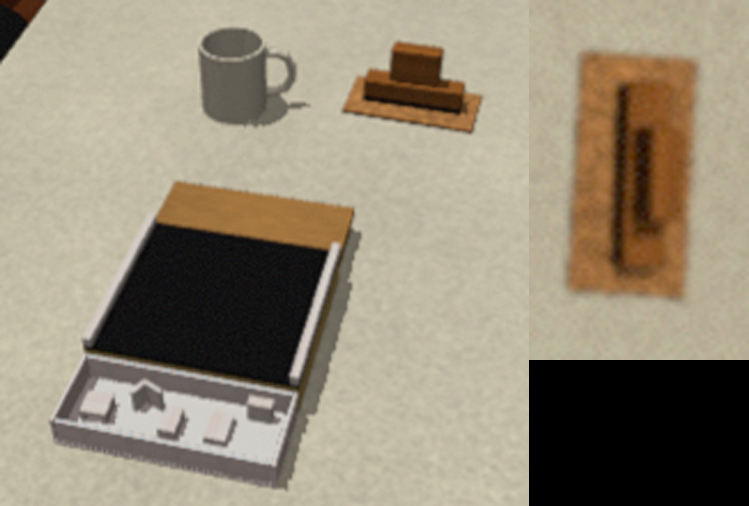

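The board is empty and all five offcuts are in the tray at (98,405), (148,395), (170,425), (219,430) and (262,405). The block stands upright, square and well inside the pad at (415,80). The three bystanders show no change in the pictures.

```bash
python3 -c "
from bench import *
print(hand_in())"
```

```text
the job is handed in; nothing more can be done
None
```

I gripped the scraper block by its rib and swept the board in two passes, the +x half first and then the −x half. I then set the block back on the cork pad, let go and handed in at about 15 s of the 61 s allowed.

- **Offcuts:** the last pictures show all five in the tray and the board empty. In the pictures taken during the passes, only the block was near them, and the fingers stayed about 40 mm above the board.
- **Block:** it stands upright near the pad's centre and roughly square to it. I lowered it until the wrist felt light contact (about 2 N up) at the same height as the pick-up, so it was not dropped.
- **Bystanders:** the top-view picture shows no change around the glue jar, mug or tape compared with the start.
- **Forces:** the wrist readings I took stayed at 3 N or less on each axis.

No check failed. Moves drifted a few millimetres (up to about 20 mm on the fast ones), so I corrected between calls.

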